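# Find the rocking cap on the gearbox housing and hold it home

### The job

One of the four square caps on the gearbox housing is not seated and rocks: press lightly near the edges of the caps with closed fingertips until you have felt which one tips. Then press that cap firmly at its middle until it sits fully home and level, and finish with the fingertips still holding it down so that it can be measured. Only press: do not pinch, lift or shift any cap, and leave the gauges and other things where they are.

Things in the scene. Friction and masses are not known exactly. Their poses are not given: they have to be found in the camera images.
- cap_1_top (a point): cap 1: square machined grey metal cap, 66 x 66 mm, 18 mm thick, about 0.12 kg, lying in a square pocket of the housing. This point: centre of its flat top; z up, x and y along its sides. All four caps look alike. Their tops stand 9 to 13 mm above the housing face; the heights differ from cap to cap for no reason that matters and do not show which one is loose
- cap_2_top (a point): cap 2: as cap 1. The numbers have nothing to do with position: any place may hold the loose cap. Three caps lie solidly on their pocket floors. The loose one lies level on a hidden friction stud, 9 mm square, in the middle of its pocket, 3.5 mm above its seat
- cap_3_top (a point): cap 3: as cap 1. How the loose cap feels: pressed near a side or corner with 1 to 3 N it tips that way by about 0.12 rad until that edge meets the pocket floor, and comes level by itself when let go
- cap_4_top (a point): cap 4: as cap 1. How the loose cap is seated: pressed at its middle with more than about 8 N (12 to 15 N is ample) it sinks 3.5 mm straight down on to its seat and stays there
- housing: cast gearbox housing lying flat and fixed, 250 x 320 mm (x, y), 37 mm high. Origin: centre of its underside; z up. Its four pockets, 69.5 mm square, lie at x = +-50 mm, y = +-80 mm of its own frame, one cap in each with about 1.75 mm of play all round
- plug_gauge: bystander: loose steel plug gauge, 26 mm diameter, 46 mm high, upright on the housing face between the caps; origin at the centre of its foot
- ring_gauge: bystander: loose steel ring gauge, 40 mm diameter, 12 mm high, lying on the housing face between the caps; origin at the centre of its underside
- v_block: bystander: loose steel V-block 60 x 45 x 40 mm beside the housing; origin at the centre of its underside
- gauge_block: bystander: loose steel gauge block 35 x 30 x 50 mm high beside the housing; origin at the centre of its underside
- screwdriver: bystander: loose screwdriver lying beside the housing
- probe_jar: bystander: loose white jar with a black lid, 48 mm diameter, 60 mm high, beside the housing; origin at the centre of its underside
Things that resemble listed ones, but are neither listed nor needed, are in the scene too. Leave any brown or turquoise look-alike of the part that bears cap_1_top alone.

How it is judged:
By the outcome, as a careful person would: the job done as asked, in the order asked, and still so for the second after the job is handed in, while the arm keeps its last pose, push and grip.
It also fails if it takes over 56 s, if anything falls off the work surface, if the arm or the gripper's body presses on something with over 40 N, if the wrist force passes 120 N, or if a joint passes its speed limit or range.

### The arm

A 7-joint arm with a two-finger parallel gripper is mounted at the origin on the work surface. World frame = base frame: x ahead of the robot, y to its left, z up, the work surface at z = 0. Lengths are in m, angles in rad, forces in N, time in s.
With the tool pointing down it reaches from about 0.425 to 0.925 m from the base axis. Payload 6.8 kg.
Tool frame: the origin (TCP) lies at the very end of the fingers, on their centre line; the grasp point (between the pads) lies 19 mm behind it; z points along the fingers, y is the line along which they close (so a half turn about z gives the same grasp; the last joint's range is limited). The gripper opens to 85 mm and grips with 20 to 120 N. Pads are 22 mm wide; open, the fingers measure 114 mm over their backs; the gripper's body (76 mm by 85 mm) begins 54 mm behind the grasp point. The pads swing forward as they close: fully open they stand 13 mm farther back than shut.
Start: joints at [-1.234, 0.477, 0.022, 1.555, -0.011, 1.109, -0.083], TCP at [0.29, 0.609, 0.231] pointing down, gripper open.
Joint ranges: [-2.96, 2.96], [-0.34, 2.1], [-1.41, 1.46], [0.24, 2.44], [-1.37, 4.51], [0.17, 1.92], [-2.96, 2.96]. Speed limits (rad/s): [2.39, 2.39, 3.14, 3.14, 3.14, 3.14, 3.14].

### API

Orientations are given as a rotation vector (axis times angle).
In Python, from bench import get_obs, viewer, r gives the robot as it stands. The module is installed in compiled form; this text tells all that it offers.
- The arm moves only by the tool play_rows, never from a script. Its argument "commands" is a list that holds one entry, the list of rows, each a list of 5 numbers: the gripper's target within -1 to 1 (shut at 1, half-way at 0, fully open at -1), then the shift along the tool's x, y, z scaled (see below), then the turn about the tool's z scaled (see below). A call has 1 to 12 rows; each row is the pose to reach, as a shift and turn from the pose commanded when the call began, along the tool's axes at that moment; what a row does not reach only later rows make up. The controller multiplies each number of a shift by 0.2 m and each number of a turn by pi/2 rad. A row lasts 1/12 s, in which the tool goes at most 41.7 mm and 7.16 degrees, less where a joint would pass 70% of its speed; a pose out of reach is approached as far as the arm can. A call with a number of a shift or a turn outside -1 to 1 is refused whole. A call with a gripper value outside its range is refused whole. The fingers move at their own pace and stop on an object; "grip_force" is the grip in N (left out, the last holds). Time passes only in rows, so rows that repeat a pose let the fingers close. It gives the time, the measured TCP pose, the force, the opening and the grip force at its end, in the units of the state.
- get_obs(): the state, without advancing time (a new reading comes with each control period).
- viewer.grab_frame(name): name is "scene" or "top" or "wrist"; returns a dict with "pixels" (420x560x3 uint8, red, green, blue), "fovy" (degrees; the focal length in pixels is half the picture's height over the tangent of half this angle, whatever the lens; pixels are square), "cx", "cy" (the principal point, pixels), "world_to_cam" (4x4, takes a point from world to camera coordinates); the wrist camera has in their place "hand_eye" (4x4, takes a point from camera to tool coordinates, whose origin is the TCP and whose axes are the flange's). Camera axes: x right, y up, looking along -z (the intrinsics and any distortion apply to the point x, -y, -z); pixel columns grow to the right and rows downward; lengths in m; the calibration is good to about 2 mm. A picture is of the moment at which its call begins: read the wrist's pose just before it. There is no depth.
- r.hand_in(): hands the job in; it is judged then, once.
Trained networks look in a picture, given as the dict that the camera call returned (one of the last four; its "shot" number tells which), for a name from the list of things; names that differ only in an ending like _2 or _b are one class to them, and where a whole thing is asked for, a point or a joint stands for the part that bears it (a point fixed in the world has none). Each returns a list of dicts, best first, with "score" (0 to 1); they miss things now and then, are a little off and sometimes report something else, mostly with a low value. They report only what shows in the picture. A call takes as long as a camera call. They do not tell look-alikes from the thing itself.
- viewer.trace(picture, thing): "pixels" (420x560 bool, what is visible of it) and "rect" ([left, top, right, bottom] in pixels, round what is visible of it).
The state is a dict: "clock": time; "joints": joint angles; "qvel": joint speeds; "tau": joint torques, N m; "tcp_pos": TCP position; "orientation": TCP orientation; "contact_force": force on the tool from outside, world axes, zero at the start; "moment": the same for the moment, N m; "grip_width": finger opening in m; "gripper_force": force on a finger pad.
Only numpy, scipy, OpenCV 4.12 (cv2) and the standard library are available. Lean on these libraries where they do the work, as an engineer would, in place of code of your own. Each camera call takes 0.05 s, during which the arm holds its last target. There are 200 camera calls.

## Working session

There is one attempt and no reset: what is moved stays moved. The work goes in short steps, Python scripts to look and compute and a tool call to move; the robot and the scene stay as the last step left them, time stands still between calls to the robot, and variables do not carry over. Pictures are saved under pics/ and viewed, at most 10 in all, crops included, and the job is handed in when it is done.

Besides the shell and the picture viewer there is one more tool, called after "Request:" by a JSON object that holds its "name" and its "arguments". play_rows: Moves the arm, as the interface text tells. Shifts and turns lie within -1 to 1; 1 stands for 0.2 m of shift or pi/2 rad of turn. Its arguments: {"type":"object","properties":{"commands":{"type":"array","items":{"type":"array","items":{"type":"array","items":{"type":"number","minimum":-1,"maximum":1}}}},"grip_force":{"type":"number"}},"required":["commands"]}

```bash
mkdir -p pics; cat > h.py <<'E'
import numpy as np,cv2
from bench import get_obs,viewer,r
def ray(f,u,v):
    F=f["pixels"].shape[0]/2/np.tan(np.radians(f["fovy"])/2)
    M=np.linalg.inv(np.array(f["world_to_cam"]))
    d=M[:3,:3]@np.array([(u-f["cx"])/F,-(v-f["cy"])/F,-1]);return M[:3,3],d
def at(f,u,v,z):
    o,d=ray(f,u,v);return o+d*(z-o[2])/d[2]
def save(f,n): cv2.imwrite(n,f["pixels"][:,:,::-1])
E
python3 - <<'E'
from h import *
o=get_obs();print({k:np.round(v,3) for k,v in o.items()})
for n in["top","scene"]:
    f=viewer.grab_frame(n);save(f,f"pics/{n}0.png");print(n,[k for k in f], f["fovy"],f["cx"],f["cy"],np.linalg.inv(f["world_to_cam"])[:3,3].round(3))
    for t in["cap_1_top","housing","plug_gauge","ring_gauge"]:
        for d in viewer.trace(f,t):
            ys,xs=np.nonzero(d["pixels"]);print(t,round(d["score"],2),np.round(d["rect"]),at(f,xs.mean(),ys.mean(),.047).round(3) if len(xs) else '')
E
```

```text
{'clock': np.float64(0.0), 'joints': array([-1.234,  0.478,  0.022,  1.556, -0.011,  1.109, -0.083]), 'qvel': array([-0.001, -0.002,  0.   , -0.   , -0.   , -0.   , -0.001]), 'tau': array([-0.0000e+00, -5.9646e+01,  1.6080e+00, -2.8119e+01,  1.2000e-02,
        9.0000e-03, -0.0000e+00]), 'tcp_pos': array([0.29 , 0.609, 0.23 ]), 'orientation': array([-6.930e-01, -3.064e+00,  3.000e-03]), 'contact_force': array([ 0.476, -0.232,  0.677]), 'moment': array([ 0.059,  0.013, -0.035]), 'gripper_force': np.float64(0.0), 'grip_width': np.float64(0.085)}
top ['pixels', 'fovy', 'cx', 'cy', 'world_to_cam', 'shot'] 54.0893197077514 284.18264657145505 207.03612238282187 [0.512 0.023 0.926]
cap_1_top 0.84 [278. 178. 311. 210.] [0.6   0.006 0.047]
cap_1_top 0.63 [247. 106. 282. 140.] [0.757 0.077 0.047]
cap_1_top 0.59 [216. 290. 253. 329.] [0.353 0.141 0.047]
housing 0.78 [179. 153. 334. 278.] [0.552 0.087 0.047]
housing 0.73 [360. 198. 372. 289.] [ 0.466 -0.146  0.047]
plug_gauge 0.41 [247. 201. 263. 214.] [0.57  0.087 0.047]
ring_gauge 0.65 [247. 234. 267. 251.] [0.496 0.088 0.047]
ring_gauge 0.17 [204. 176. 237. 207.] [0.606 0.165 0.047]
scene ['pixels', 'fovy', 'cx', 'cy', 'world_to_cam', 'shot'] 46.836572315741385 279.2861462589516 209.2641163239814 [ 1.004 -0.395  0.685]
cap_1_top 0.81 [240. 137. 276. 167.] [0.388 0.116 0.047]
cap_1_top 0.73 [367. 260. 414. 304.] [0.784 0.054 0.047]
cap_1_top 0.66 [266. 213. 317. 255.] [0.607 0.003 0.047]
housing 0.96 [196. 143. 412. 302.] [0.593 0.046 0.047]
plug_gauge 0.64 [309. 191. 322. 211.] [0.574 0.094 0.047]
plug_gauge 0.37 [229. 280. 257. 322.] [ 0.654 -0.145  0.047]
ring_gauge 0.54 [278. 178. 299. 196.] [0.505 0.086 0.047]
```

```bash
python3 - <<'E'
import cv2
a=cv2.imread("pics/top0.png");cv2.imwrite("pics/top0c.png",cv2.resize(a[90:350,150:400],None,fx=2.3,fy=2.3,interpolation=cv2.INTER_CUBIC))
E
```

```text
(no output)
```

View pics/top0c.png

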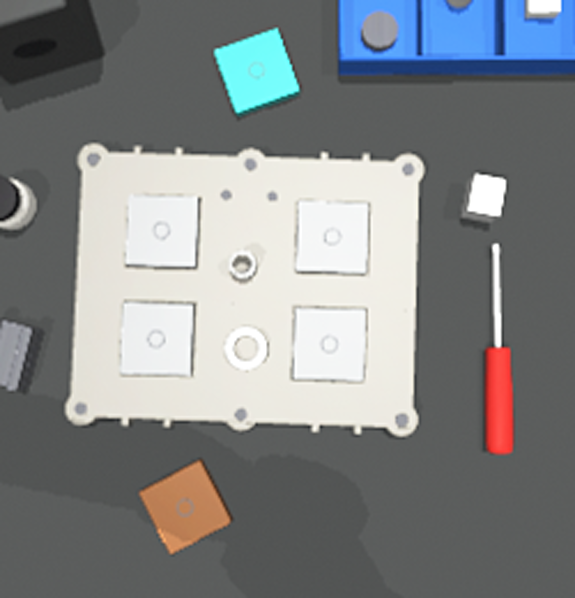

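View pics/scene0.png

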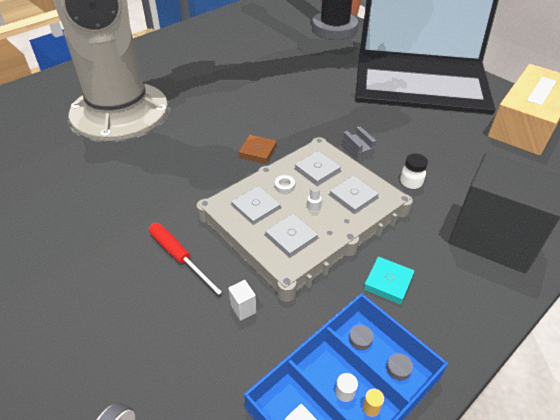

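The top crop shows four light grey caps in the housing at crop pixels (162,231), (332,237), (157,339) and (329,344). The scene view shows the same four at (354,192), (292,234), (318,165) and (256,203). The turquoise block (scene 390,280) and brown block (257,148) lie outside the housing and are look-alikes, so I'll leave them alone. The plug gauge stands at crop (243,266) and the ring gauge lies at (246,348).

```bash
python3 - <<'E'
from h import *
from scipy.spatial.transform import Rotation as R
T=viewer.grab_frame("top");S=viewer.grab_frame("scene")
tc=[(162,231),(332,237),(157,339),(329,344)];sc=[(354,192),(292,234),(318,165),(256,203)]
A=[];
for a,b in zip(tc,sc):
    p=at(T,a[0]/2.3+150-.3,a[1]/2.3+90-.3,.048);q=at(S,*b,.048);print(p.round(4),q.round(4));A.append((p+q)[:2]/2)
A=np.array(A)
# fit rigid: local x,y
L=np.array([[.05,.08],[.05,-.08],[-.05,.08],[-.05,-.08]])
c=A.mean(0);H=L.T@(A-c);th=np.arctan2(H[0,1]-H[1,0],H[0,0]+H[1,1])
Rm=np.array([[np.cos(th),-np.sin(th)],[np.sin(th),np.cos(th)]])
print("c",c.round(4),"th",th.round(4));print((c+L@Rm.T).round(4));print("resid",(A-c-L@Rm.T).round(4))
print("plug",at(T,243/2.3+150,266/2.3+90,.083).round(3),"ring",at(T,246/2.3+150,348/2.3+90,.049).round(3))
print("tool axes\n",R.from_rotvec(get_obs()["orientation"]).as_matrix().round(3))
E
```

```text
[0.6076 0.166  0.048 ] [0.6097 0.1671 0.048 ]
[0.6016 0.0073 0.048 ] [0.6073 0.0059 0.048 ]
[0.507  0.1698 0.048 ] [0.5083 0.1731 0.048 ]
[0.5021 0.0104 0.048 ] [0.5065 0.0095 0.048 ]
c [0.5563 0.0886] th -0.0285
[[0.6085 0.1672]
 [0.604  0.0072]
 [0.5086 0.17  ]
 [0.504  0.0101]]
resid [[ 0.0001 -0.0006]
 [ 0.0005 -0.0007]
 [-0.0009  0.0014]
 [ 0.0003 -0.0001]]
plug [0.572 0.087 0.083] ring [0.498 0.087 0.049]
tool axes
 [[-0.903  0.43  -0.   ]
 [ 0.43   0.903  0.   ]
 [ 0.     0.    -1.   ]]
```

Request:
{"name": "play_rows", "arguments": {"commands": [[[1,-0.95,-0.474,0,0],[1,-0.95,-0.474,0,0],[1,-0.95,-0.474,0,0],[1,-0.95,-0.474,0,0],[1,-0.95,-0.474,0,0],[1,-0.95,-0.474,0,0],[1,-0.95,-0.474,0,0]]], "grip_force": 20}}

```text
clock: 1.18
tcp_pos: [0.4244, 0.4384, 0.2317]
orientation: [0.704, 3.06, -0.001]
contact_force: [-0.1, 0.7, -0.6]
grip_width: 0.0007
gripper_force: 0.0
```

Request:
{"name": "play_rows", "arguments": {"commands": [[[1,-0.95,-0.474,0,0],[1,-0.95,-0.474,0,0],[1,-0.95,-0.474,0,0],[1,-0.95,-0.474,0,0],[1,-0.95,-0.474,0,0],[1,-0.95,-0.474,0,0],[1,-0.95,-0.474,0,0]]]}}

```text
clock: 1.77
tcp_pos: [0.5537, 0.2722, 0.2314]
orientation: [0.701, 3.061, -0.001]
contact_force: [-0.6, 0.8, 0.1]
grip_width: -0.0
gripper_force: 0.0
```

Request:
{"name": "play_rows", "arguments": {"commands": [[[1,-0.615,-0.305,0,-0.265],[1,-0.615,-0.305,0,-0.265],[1,-0.615,-0.305,0,-0.265],[1,-0.615,-0.305,0,-0.265],[1,-0.615,-0.305,0.5,-0.265],[1,-0.615,-0.305,0.5,-0.265],[1,-0.615,-0.305,0.5,-0.265],[1,-0.615,-0.305,0.5,-0.265],[1,-0.615,-0.305,0.5,-0.265]]]}}

```text
clock: 2.52
tcp_pos: [0.6356, 0.1691, 0.1307]
orientation: [-0.04, -3.139, -0.001]
contact_force: [-0.1, -0.4, -0.2]
grip_width: 0.0004
gripper_force: 0.0
```

Request:
{"name": "play_rows", "arguments": {"commands": [[[1,0,0,0.2,0],[1,0,0,0.37,0],[1,0,0,0.37,0],[1,0,0,0.37,0],[1,0,0,0.37,0]]]}}

```text
clock: 2.93
tcp_pos: [0.6386, 0.1679, 0.0604]
orientation: [0.044, 3.137, 0.003]
contact_force: [0.7, 0.6, 0.5]
grip_width: -0.0002
gripper_force: 0.0
```

```bash
python3 - <<'E'
from h import *
o=get_obs();print(o["tcp_pos"].round(4),o["contact_force"].round(2))
f=viewer.grab_frame("top");g=viewer.grab_frame("scene")
a=f["pixels"][140:290,170:350];b=g["pixels"][120:310,190:420]
a=cv2.resize(a,(400,333));b=cv2.resize(b,(400,333));cv2.imwrite("pics/a1.png",np.hstack([a,b])[:,:,::-1])
E
```

```text
[0.6386 0.1679 0.0604] [0.68 0.61 0.55]
```

View pics/a1.png

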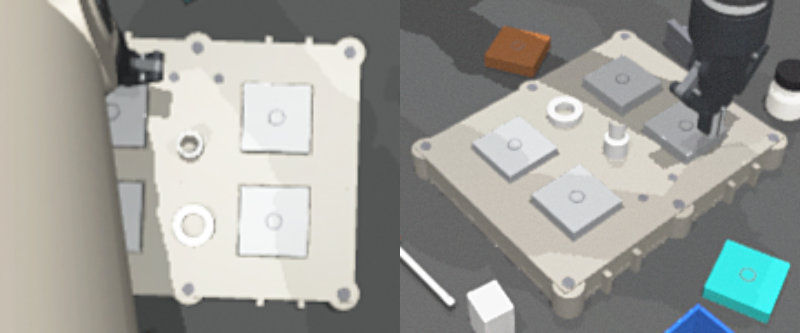

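The picture shows the closed tips in the scene half at about (710,135), just above the outer (+x) edge of cap A. They are clear of both gauges. Next I'll feel downward in small steps.

Request:
{"name": "play_rows", "arguments": {"commands": [[[1,0.01,0,0.045,0],[1,0.01,0,0.045,0],[1,0.01,0,0.045,0],[1,0.01,0,0.045,0]]]}}

```text
clock: 3.37
tcp_pos: [0.6347, 0.1668, 0.0485]
orientation: [0.045, 3.141, 0.0]
contact_force: [0.6, -0.4, 1.1]
grip_width: 0.0
gripper_force: 0.2
```

Request:
{"name": "play_rows", "arguments": {"commands": [[[1,0,0,0.005,0],[1,0,0,0.005,0],[1,0,0,0.005,0]]]}}

```text
clock: 3.62
tcp_pos: [0.6353, 0.1669, 0.0477]
orientation: [0.045, 3.14, 0.001]
contact_force: [1.2, 0.1, 2.1]
grip_width: 0.0002
gripper_force: 1.2
```

Request:
{"name": "play_rows", "arguments": {"commands": [[[1,0,0,0.005,0],[1,0,0,0.005,0],[1,0,0,0.005,0]]]}}

```text
clock: 3.87
tcp_pos: [0.6354, 0.1669, 0.0475]
orientation: [0.045, 3.14, 0.001]
contact_force: [-1.6, -0.6, 8.6]
grip_width: -0.0
gripper_force: 4.2
```

Request:
{"name": "play_rows", "arguments": {"commands": [[[1,0,0,-0.02,0],[1,0,0,-0.02,0],[1,0,0,-0.02,0],[1,0,0,-0.02,0]]]}}

```text
clock: 4.2
tcp_pos: [0.6341, 0.1666, 0.0498]
orientation: [-0.045, -3.14, 0.0]
contact_force: [0.1, -0.2, 0.3]
grip_width: 0.0
gripper_force: 0.0
```

Request:
{"name": "play_rows", "arguments": {"commands": [[[1,0,0,0.0025,0],[1,0,0,0.0025,0],[1,0,0,0.0025,0]]]}}

```text
clock: 4.45
tcp_pos: [0.6344, 0.1667, 0.0495]
orientation: [-0.045, -3.141, 0.0]
contact_force: [-0.8, 0.0, -0.1]
grip_width: 0.0
gripper_force: 0.0
```

Request:
{"name": "play_rows", "arguments": {"commands": [[[1,0,0,0.0025,0],[1,0,0,0.0025,0],[1,0,0,0.0025,0]]]}}

```text
clock: 4.7
tcp_pos: [0.6347, 0.1667, 0.0493]
orientation: [-0.045, -3.141, 0.0]
contact_force: [-0.1, 0.3, -0.4]
grip_width: 0.0002
gripper_force: 0.2
```

Request:
{"name": "play_rows", "arguments": {"commands": [[[1,0,0,0.0025,0],[1,0,0,0.0025,0],[1,0,0,0.0025,0]]]}}

```text
clock: 4.95
tcp_pos: [0.6349, 0.1668, 0.0489]
orientation: [0.045, 3.141, 0.0]
contact_force: [1.1, -0.2, 1.5]
grip_width: -0.0
gripper_force: 0.5
```

Request:
{"name": "play_rows", "arguments": {"commands": [[[1,0,0,0.0025,0],[1,0,0,0.0025,0],[1,0,0,0.0025,0]]]}}

```text
clock: 5.2
tcp_pos: [0.6352, 0.1668, 0.0486]
orientation: [0.045, 3.14, 0.0]
contact_force: [1.6, 0.3, 1.9]
grip_width: -0.0002
gripper_force: 1.1
```

Request:
{"name": "play_rows", "arguments": {"commands": [[[1,0,0,0.0025,0],[1,0,0,0.0025,0],[1,0,0,0.0025,0]]]}}

```text
clock: 5.45
tcp_pos: [0.6354, 0.1668, 0.0482]
orientation: [0.045, 3.14, 0.0]
contact_force: [3.6, -0.6, 2.9]
grip_width: 0.0001
gripper_force: 1.7
```

Request:
{"name": "play_rows", "arguments": {"commands": [[[1,0,0,0.0025,0],[1,0,0,0.0025,0],[1,0,0,0.0025,0]]]}}

```text
clock: 5.7
tcp_pos: [0.6357, 0.1668, 0.0478]
orientation: [0.045, 3.139, 0.001]
contact_force: [5.1, -0.8, 5.2]
grip_width: -0.0001
gripper_force: 2.6
```

Request:
{"name": "play_rows", "arguments": {"commands": [[[1,0,0,0.0025,0],[1,0,0,0.0025,0],[1,0,0,0.0025,0]]]}}

```text
clock: 5.95
tcp_pos: [0.6359, 0.1667, 0.0475]
orientation: [0.045, 3.139, 0.001]
contact_force: [4.1, -0.3, 5.9]
grip_width: -0.0
gripper_force: 3.0
```

```bash
python3 - <<'E'
from h import *
g=viewer.grab_frame("scene");w=viewer.grab_frame("wrist");o=get_obs();print(o["tcp_pos"].round(4),o["contact_force"].round(2),o["moment"].round(2))
b=g["pixels"][150:240,300:420]
cv2.imwrite("pics/a2.png",np.hstack([cv2.resize(b,(400,300),interpolation=cv2.INTER_CUBIC),cv2.resize(w["pixels"],(400,300))])[:,:,::-1])
E
```

```text
[0.6359 0.1667 0.0475] [ 4.71 -1.14  5.59] [-0.2  -1.07  0.02]
```

View pics/a2.png

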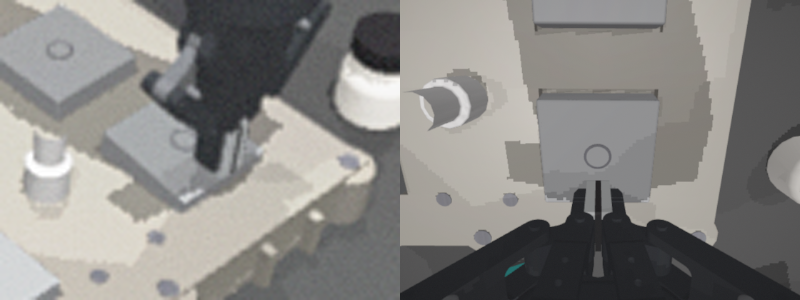

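The view shows the tips on cap A's near (+x) side at left-half pixel (215,165). That side is low and the far-left edge at (110,140) looks raised. To check, I'll release it, compare, and feel a neighbouring cap as a baseline.

Request:
{"name": "play_rows", "arguments": {"commands": [[[1,0,0,-0.15,0],[1,0,0,-0.15,0],[1,0.765,0,-0.15,0],[1,0.765,0,-0.15,0],[1,0.765,0,-0.15,0],[1,0.765,0,-0.15,0],[1,0.765,0,-0.15,0],[1,0.765,0,-0.05,0],[1,0.765,0,-0.02,0],[1,0.765,0,-0.02,0],[1,0.765,0,-0.02,0]]]}}

```text
clock: 6.97
tcp_pos: [0.4809, 0.1708, 0.0502]
orientation: [-0.045, -3.139, 0.002]
contact_force: [0.1, 0.6, 0.5]
grip_width: 0.0002
gripper_force: 0.0
```

Request:
{"name": "play_rows", "arguments": {"commands": [[[1,0,0,0.0025,0],[1,0,0,0.0025,0],[1,0,0,0.0025,0]]]}}

```text
clock: 7.22
tcp_pos: [0.4816, 0.171, 0.05]
orientation: [-0.045, -3.141, 0.0]
contact_force: [-0.6, -0.6, -0.5]
grip_width: -0.0002
gripper_force: 0.0
```

Request:
{"name": "play_rows", "arguments": {"commands": [[[1,0,0,0.0025,0],[1,0,0,0.0025,0],[1,0,0,0.0025,0]]]}}

```text
clock: 7.47
tcp_pos: [0.4817, 0.171, 0.0499]
orientation: [-0.045, -3.141, 0.0]
contact_force: [-0.6, -0.6, 3.3]
grip_width: -0.0001
gripper_force: 1.4
```

```bash
python3 - <<'E'
from h import *
g=viewer.grab_frame("scene");b=g["pixels"][150:240,300:420]
o=get_obs();print(o["tcp_pos"].round(4),o["contact_force"].round(2))
a=cv2.imread("pics/a2.png")[:,:400]
cv2.imwrite("pics/a3.png",np.hstack([a,cv2.resize(b,(400,300),interpolation=cv2.INTER_CUBIC)[:,:,::-1]]))
E
```

```text
[0.4817 0.171  0.0499] [-0.39 -1.37  3.22]
```

View pics/a3.png

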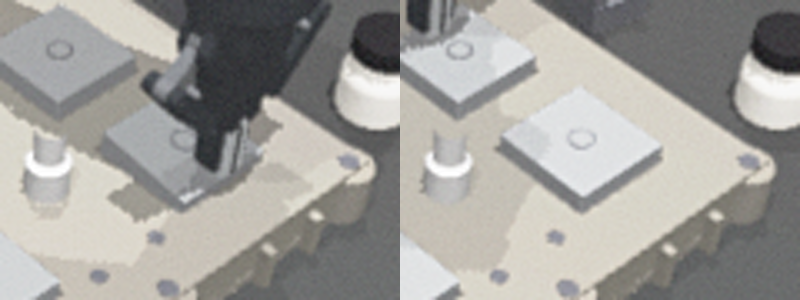

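Released, cap A is level again (right half, corners (500,135) and (582,205)), while pressed it was clearly tipped. It gave about 1.8 mm at a low force. Its neighbour, cap C, was stiff straight away (3.3 N for 0.1 mm). So cap A, the +x/+y one, is loose, and I'll press it at its middle.

Request:
{"name": "play_rows", "arguments": {"commands": [[[1,0,0,-0.15,0],[1,0,0,-0.15,0],[1,-0.634,0,-0.15,0],[1,-0.634,0,-0.15,0],[1,-0.634,0,-0.15,0],[1,-0.634,0,-0.15,0],[1,-0.634,0,-0.15,0],[1,-0.634,0,-0.03,0],[1,-0.634,0,-0.01,0],[1,-0.634,0,-0.01,0],[1,-0.634,0,-0.01,0],[1,-0.634,0,-0.01,0]]]}}

```text
clock: 8.52
tcp_pos: [0.6081, 0.1678, 0.0525]
orientation: [0.044, 3.141, 0.0]
contact_force: [-0.0, 0.5, 0.9]
grip_width: 0.0
gripper_force: 0.0
```

```bash
python3 - <<'E'
from h import *
w=viewer.grab_frame("wrist");g=viewer.grab_frame("scene");o=get_obs();print(o["tcp_pos"].round(4),o["contact_force"].round(2))
b=g["pixels"][150:240,300:420]
cv2.imwrite("pics/a4.png",np.hstack([cv2.resize(b,(400,300),interpolation=cv2.INTER_CUBIC),cv2.resize(w["pixels"],(400,300))])[:,:,::-1])
E
```

```text
[0.6086 0.1677 0.0526] [0.95 0.95 0.54]
```

View pics/a4.png

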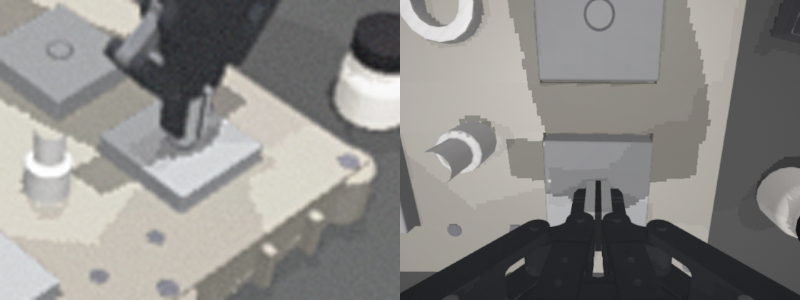

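The tips are over the middle of cap A (left half around (185,140), where the ring mark was). The cap is level. Now I'll press in steps.

Request:
{"name": "play_rows", "arguments": {"commands": [[[1,0,0,0.012,0],[1,0,0,0.015,0],[1,0,0,0.018,0],[1,0,0,0.018,0]]]}}

```text
clock: 8.95
tcp_pos: [0.6086, 0.1676, 0.0489]
orientation: [0.045, 3.141, 0.0]
contact_force: [-1.6, -0.3, 5.9]
grip_width: -0.0
gripper_force: 2.5
```

Request:
{"name": "play_rows", "arguments": {"commands": [[[1,0,0,0.004,0],[1,0,0,0.004,0],[1,0,0,0.004,0]]]}}

```text
clock: 9.2
tcp_pos: [0.6086, 0.1676, 0.0482]
orientation: [0.045, 3.141, 0.001]
contact_force: [-2.2, 0.1, 6.6]
grip_width: 0.0003
gripper_force: 3.3
```

Request:
{"name": "play_rows", "arguments": {"commands": [[[1,0,0,0.003,0],[1,0,0,0.003,0],[1,0,0,0.003,0]]]}}

```text
clock: 9.45
tcp_pos: [0.6086, 0.1676, 0.0478]
orientation: [0.045, 3.141, 0.001]
contact_force: [-2.2, -0.4, 7.4]
grip_width: -0.0002
gripper_force: 3.7
```

Request:
{"name": "play_rows", "arguments": {"commands": [[[1,0,0,0.005,0],[1,0,0,0.005,0],[1,0,0,0.005,0]]]}}

```text
clock: 9.7
tcp_pos: [0.6086, 0.1676, 0.0467]
orientation: [0.045, 3.141, 0.001]
contact_force: [-0.9, -0.5, 7.5]
grip_width: 0.0003
gripper_force: 3.7
```

Request:
{"name": "play_rows", "arguments": {"commands": [[[1,0,0,0.005,0],[1,0,0,0.005,0],[1,0,0,0.005,0]]]}}

```text
clock: 9.95
tcp_pos: [0.6085, 0.1676, 0.0461]
orientation: [0.045, 3.141, 0.001]
contact_force: [-3.3, -0.6, 11.2]
grip_width: 0.0004
gripper_force: 5.2
```

Request:
{"name": "play_rows", "arguments": {"commands": [[[1,0,0,0.003,0],[1,0,0,0.003,0],[1,0,0,0.003,0]]]}}

```text
clock: 10.2
tcp_pos: [0.6086, 0.1676, 0.046]
orientation: [0.045, 3.141, 0.001]
contact_force: [-6.0, -0.8, 16.2]
grip_width: 0.0002
gripper_force: 7.6
```

Request:
{"name": "play_rows", "arguments": {"commands": [[[1,0,0,0,0],[1,0,0,0,0],[1,0,0,0,0],[1,0,0,0,0],[1,0,0,0,0],[1,0,0,0,0]]]}}

```text
clock: 10.7
tcp_pos: [0.6085, 0.1676, 0.046]
orientation: [0.045, 3.141, 0.001]
contact_force: [-4.8, -1.6, 15.1]
grip_width: -0.0
gripper_force: 7.6
```

```bash
python3 - <<'E'
from h import *
g=viewer.grab_frame("scene");o=get_obs();print(o["tcp_pos"].round(4),o["contact_force"].round(2))
b=g["pixels"][150:240,300:420]
a=cv2.imread("pics/a4.png")[:,:400]
cv2.imwrite("pics/a5.png",np.hstack([a,cv2.resize(b,(400,300),interpolation=cv2.INTER_CUBIC)[:,:,::-1]]))
E
```

```text
[0.6086 0.1676 0.0461] [-6.03 -1.78 15.  ]
```

View pics/a5.png

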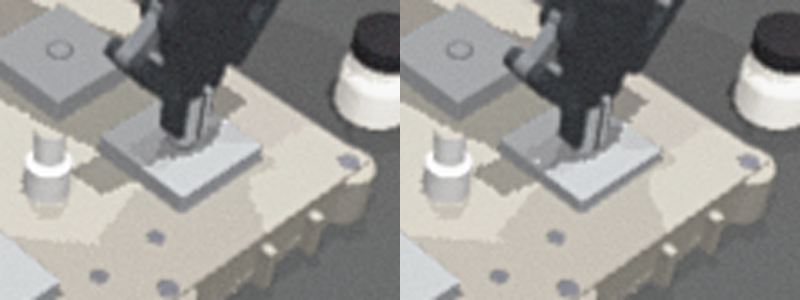

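The right half shows the cap level and lower than before, with a thinner side wall at about (582,205). The tips are holding it down steadily at 15 N.

```bash
python3 -c "
from bench import r
print(r.hand_in())"
```

```text
the job is handed in; nothing more can be done
None
```

The loose cap was the +x/+y one: it tipped under a light edge press, then sank about 3.4 mm when pressed at its middle, and I handed in with the fingertips still holding it level at about 15 N (only one other cap was felt, and it was solid).

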